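# Load and shut the parts washer, then give it a shot from the wash gun

### The arm

A 6-joint arm with a two-finger parallel gripper is mounted at the origin on the work surface. World frame = base frame: x ahead of the robot, y to its left, z up, the work surface at z = 0. Lengths are in m, angles in rad, forces in N, time in s.
With the tool pointing down it reaches from about 0.325 to 0.85 m from the base axis. Payload 4.4 kg.
Tool frame: the origin (TCP) lies on the mounting face of the last link; the fingertips stand 199 mm ahead of it and the grasp point (between the pads) lies grasp_offset ahead of it (grasp_offset is the distance from the TCP to the grasp point, in m); z points along the fingers, y is the line along which they close (so a half turn about z gives the same grasp; the last joint's range is limited). The gripper opens to 94 mm and grips with 3 to 60 N. Pads are 16 mm wide; open, the fingers measure 119 mm over their backs; the gripper's body (75 mm by 177 mm) begins 78 mm behind the grasp point.
Start: joints at [1.133, 0.207, 1.542, -0, 1.393, -0.15], TCP at [0.163, 0.551, 0.405] pointing down, gripper open.
Joint ranges: [-2.73, 2.73], [-0.86, 2.22], [0.23, 2.46], [-1.11, 4.25], [0.08, 2.63], [-2.82, 2.82]. Speed limits (rad/s): [2.79, 2.79, 3.14, 3.14, 3.14, 3.14].

### API

Orientations are given as a unit quaternion [x, y, z, w].
In Python, from cell import read_state, camera, camera_params, job_done, grasp_offset gives the robot as it stands.
- The arm moves only by the shell command python3 -m creep 'ROWS' [OPENING]. ROWS is a JSON object of lists of equal length, an entry for each row: "offset": the shift along the tool's x, y, z in mm, a list of three; "turn": the turn, a rotation vector about the tool's x, y, z in degrees, a list of three. In form: {"offset": [[tx, ty, tz], ...], "turn": [[rx, ry, rz], ...]}. A call has 1 to 10 rows; each row shifts and turns the commanded pose from where the row before left it, along the tool's axes as they then stand; what a row does not reach is not made up. A row lasts 1/12 s, in which the tool goes at most 41.7 mm and 7.16 degrees, less where a joint would pass 70% of its speed; a pose out of reach is approached as far as the arm can. A call with a gripper value outside its range is refused whole. OPENING is the opening, from -1 (shut) to 1 (fully open), set as the call begins (- or left out, the last holds). The fingers move at their own pace and stop on an object; the grip force is fixed at half the most. Time passes only in rows, so rows that do not move let the fingers close. It gives the time, the measured TCP pose, the force, the opening and the grip force at its end, in the units of the state.
- read_state(): the state, without advancing time (a new reading comes with each control period).
- camera(name): name is "side" or "top" or "wrist"; returns the picture (384x512x3 uint8, blue, green, red); there is no depth.
- camera_params(name): a dict with "intrinsics" (3x3 intrinsics, pixels), "dist" ([k1, k2, p1, p2, k3] as OpenCV has them; the pictures are not rectified), "rvec" (rotation vector, rad) and "tvec" (3), from world to camera coordinates, as OpenCV has them; the wrist camera has in their place "tool_from_camera" (4x4, takes a point from camera to tool coordinates, whose origin is the TCP and whose axes are the flange's). Camera axes: x right, y down, z forward; pixel columns grow to the right and rows downward; lengths in m; the calibration is good to about 2 mm. A picture is of the moment at which its call begins: read the wrist's pose just before it. camera_params takes no time and is no camera call.
- job_done(): hands the job in; it is judged then, once.
The state is a dict: "time": time; "q": joint angles; "joint_velocities": joint speeds; "joint_torque": joint torques, N m; "eef_pos": TCP position; "tool_rot": TCP orientation; "force": force on the tool from outside, world axes, zero at the start; "ft_torque": the same for the moment, N m; "finger_gap": finger opening in m; "grip_force": force on a finger pad.
Only numpy, scipy, OpenCV 4.12 (cv2) and the standard library are available. Lean on these libraries where they do the work, as an engineer would, in place of code of your own. Each camera call takes 0.05 s, during which the arm holds its last target. There are 200 camera calls.

### The job

Put all the machined parts standing on the rubber mat (the flanged steel hubs and the aluminium bearing blocks, however many there are) into the wash tub. Then shut the lid fully, after that swing the hasp over until it lies flat on the lid with the staple through its slot, and only then squeeze the wash gun's trigger right home for about a second and let it go again. Leave the jar, the chuck key and the chuck jaw on the mat where they are.

Things in the scene. Friction and masses are not known exactly. Their poses are not given: they have to be found in the camera images.
- washer: parts washer fixed to the table: open green tub, outside 210 x 270 x 110 mm (x, y, z), walls and floor 5 mm; origin at the centre of its underside, z up. Its lid is hinged along the far (+x) rim; the hasp is on its -y end wall, the wash gun stands off its +y end
- lid (a joint): blue lid, 210 x 270 x 8 mm: 0 = shut flat on the rim, grows as it opens upward (1.57 upright, 1.85 leaning back, its end stop). Stiff hinge: stays where it is left
- lid_hinge (a point): on the lid's hinge line, middle of the far rim, at the lid's underside; its frame turns with the lid: x from the free edge towards the hinge, z out of the lid's top face, y along the hinge
- lid_handle (a point): outer end of the black knob on the lid's top face, 30 mm from its free edge, in the middle of its width; 35 mm above the top face
- hasp (a joint): steel hasp strap: 0 = lying flat over the lid with the staple in its slot (its end stop), grows as it swings up and outward to 2.35 rad; 1.57 is upright. Light friction; falls shut by itself only when well past upright
- hasp_pivot (a point): middle of the hasp's hinge, just outside the rim of the washer's -y end; hinge axis along the washer's x; frame turns with the strap, y along the strap towards its free end, z out of the face that is on top when closed. Strap 130 mm long, 34 mm wide, 5 mm thick (0 to 5 mm in z)
- hasp_end (a point): middle of the hasp's free end, 125 mm from its hinge
- staple_top (a point): top of the wire staple on the lid's top face, 16 mm above it, that passes through the hasp's slot when both are closed
- trigger (a joint): sprung trigger lever of the wash gun: 0 = released, 0.16 rad = squeezed right home; springs back. About 9 N at the pad squeezes it home
- trigger_pad (a point): middle of the trigger lever (8 mm thick in x, 22 mm wide in y), 80 mm above its hinge; the lever stands upright in front (-x of the washer) of the gun's grip and is hinged at its lower end, top at about 185 mm height
- gun_grip (a point): middle of the fixed upright black grip of the wash gun, 24 x 30 mm (x, y), at 165 mm height; grip top at 190 mm. Its axes are those of the washer. Grip and trigger together measure 57 mm in x at this height, 44 mm when squeezed
- mat: fixed black rubber mat 340 x 340 x 4 mm under the parts; origin at the centre of its underside
- hub1: loose steel flanged hub (may be absent): round flange 56 mm across and 14 mm thick, on it a neck 32 mm across, 75 mm tall in all; origin at the centre of the flange's underside, z along the neck; starts standing on the mat, about 0.45 kg
- hub2: loose steel flanged hub (may be absent): round flange 56 mm across and 14 mm thick, on it a neck 32 mm across, 75 mm tall in all; origin at the centre of the flange's underside, z along the neck; starts standing on the mat, about 0.45 kg
- hub3: loose steel flanged hub (may be absent): round flange 56 mm across and 14 mm thick, on it a neck 32 mm across, 75 mm tall in all; origin at the centre of the flange's underside, z along the neck; starts standing on the mat, about 0.45 kg
- block1: loose aluminium bearing block (may be absent): foot 76 x 36 x 14 mm (x, y, z), above it a body 46 x 36 mm up to 60 mm height with a bore along y; origin at the centre of its underside; starts standing on the mat, about 0.3 kg
- block2: loose aluminium bearing block (may be absent): foot 76 x 36 x 14 mm (x, y, z), above it a body 46 x 36 mm up to 60 mm height with a bore along y; origin at the centre of its underside; starts standing on the mat, about 0.3 kg
- jar: bystander, to be left alone: white jar with black lid, 54 mm across, 60 mm tall, on the mat
- chuck_key: bystander, to be left alone: T-shaped dark chuck key, shank 100 mm, crossbar 80 mm, lying on the mat
- chuck_jaw: bystander, to be left alone: stepped dark chuck jaw 60 x 22 x 42 mm on the mat
Mind the look-alikes: they are no part of the job. What is shaped like the hub2 but blue, red or yellow is not meant.

How it is judged:
By the outcome, as a careful person would: the job done as asked, in the order asked, and still so for the second after the job is handed in, with the robot touching nothing.
Of hub1, hub2, hub3, block1, block2 only 3 to 5 are there at a start; the rules pass over those that are not, and their reading is None.
At some moment in a run one of hub1, hub2, hub3, block1, block2 may be knocked a few centimetres aside while the robot is not near it.
Once in a run the grip may slacken for a moment while it holds something.
It also fails if it takes over 210 s, if anything falls off the work surface, if the arm or the gripper's body presses on something with over 40 N, if the wrist force passes 120 N, or if a joint passes its speed limit or range.

## Working session

There is one attempt and no reset: what is moved stays moved. The work goes in short steps, Python scripts to look and compute and a shell command to move; the robot and the scene stay as the last step left them, time stands still between calls to the robot, and variables do not carry over. Pictures are saved under pics/ and viewed, at most 18 in all, crops included, and the job is handed in when it is done.

```bash
ls; mkdir -p pics
python3 - <<'E'
from cell import *
import cv2,numpy as np
s=read_state();print({k:np.round(v,3).tolist() for k,v in s.items()},grasp_offset)
for n in("side","top","wrist"):
    cv2.imwrite(f"pics/{n}0.png",camera(n))
    p=camera_params(n);print(n,{k:np.round(v,4).tolist() for k,v in p.items()})
a=cv2.imread("pics/top0.png");b=cv2.imread("pics/side0.png")
E
```

```text
pics
{'time': 0.0, 'q': [1.132, 0.207, 1.543, -0.0, 1.393, -0.151], 'joint_velocities': [-0.001, 0.001, 0.0, 0.001, -0.0, 0.001], 'joint_torque': [-0.001, -37.087, -28.142, 0.07, 0.036, -0.0], 'eef_pos': [0.163, 0.551, 0.403], 'tool_rot': [0.143, 0.99, -0.001, -0.0], 'force': [-0.187, 0.149, 0.294], 'ft_torque': [-0.009, -0.043, 0.0], 'grip_force': 0.0, 'finger_gap': 0.094} 0.1804
side {'intrinsics': [[462.2335, 0.0, 256.4886], [0.0, 462.2335, 189.3068], [0.0, 0.0, 1.0]], 'dist': [-0.1423, 0.0, 0.0, 0.0, 0.0], 'rvec': [2.0922, -0.1957, 0.0796], 'tvec': [-0.451, 0.1421, 1.4755]}
top {'intrinsics': [[370.5643, 0.0, 255.5092], [0.0, 370.5643, 196.9545], [0.0, 0.0, 1.0]], 'dist': [-0.0381, 0.0, 0.0, 0.0, 0.0], 'rvec': [2.2154, -2.1726, 0.1028], 'tvec': [-0.0241, 0.4482, 1.2716]}
wrist {'intrinsics': [[300.5575, 0.0, 251.4804], [0.0, 300.5575, 192.5791], [0.0, 0.0, 1.0]], 'dist': [-0.0781, 0.0, 0.0, 0.0, 0.0], 'tool_from_camera': [[-0.0003, -0.9604, -0.2786, 0.082], [1.0, -0.0003, -0.0002, 0.0006], [0.0001, -0.2786, 0.9604, 0.0201], [0.0, 0.0, 0.0, 1.0]]}
```

View pics/top0.png

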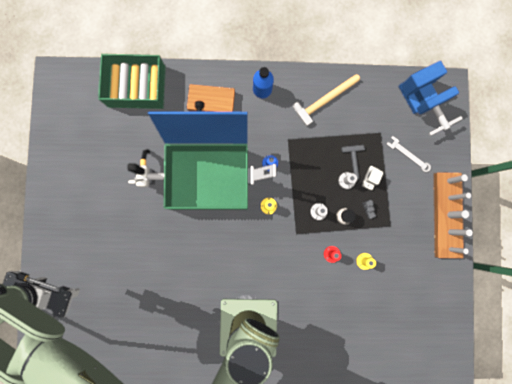

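View pics/side0.png

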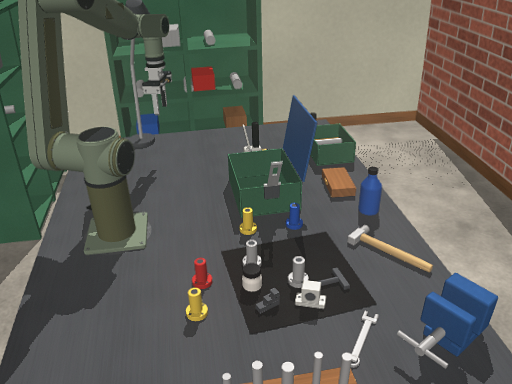

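Top view: the mat spans about (290,135)–(388,232). The candidates:
- Steel hubs at (347,180) and (319,212).
- Bearing block at (373,178).
- Look-alikes: jar (344,216), red (333,254), yellow (366,262), yellow (269,206) and blue (270,161) hubs.
- Bystanders: chuck key (353,155) and jaw (370,210).

I choose the two steel hubs and the block, and will check them in a close crop.

```bash
cat > h.py <<'E'
from cell import *
import cv2,numpy as np
from scipy.spatial.transform import Rotation as R
def cam(n,s=None):
    p=camera_params(n);K,d=p["intrinsics"],p["dist"];K=np.array(K);d=np.array(d)
    if n=="wrist":
        s=s or read_state();T=np.eye(4);T[:3,:3]=R.from_quat(s["tool_rot"]).as_matrix();T[:3,3]=s["eef_pos"]
        W=T@np.array(p["tool_from_camera"]);Rc=W[:3,:3];c=W[:3,3]
    else:
        Rc=cv2.Rodrigues(np.array(p["rvec"]))[0].T;c=-Rc@np.array(p["tvec"]).ravel()
    return K,d,Rc,c
def ray(n,uv,s=None):
    K,d,Rc,c=cam(n,s);u=cv2.undistortPoints(np.array([[uv]],float),K,d).ravel()
    v=Rc@np.r_[u,1];return c,v/np.linalg.norm(v)
def plane(n,uv,z,s=None):
    c,v=ray(n,uv,s);return c+v*(z-c[2])/v[2]
def two(r1,r2):
    (a,u),(b,w)=r1,r2;t=np.linalg.lstsq(np.c_[u,-w],b-a,rcond=None)[0]
    p,q=a+u*t[0],b+w*t[1];return (p+q)/2,np.linalg.norm(p-q)
def proj(n,P,s=None):
    K,d,Rc,c=cam(n,s);return cv2.projectPoints((np.atleast_2d(P)-c)@Rc,np.zeros(3),np.zeros(3),K,d)[0].reshape(-1,2)
def go(P,s=None):
    "tool-axes shift in mm that brings grasp point to P"
    s=s or read_state();M=R.from_quat(s["tool_rot"]).as_matrix()
    g=np.array(s["eef_pos"])+M[:,2]*grasp_offset
    return np.round(M.T@(np.array(P)-g)*1000,0),np.round(np.degrees(np.arctan2(M[1,1],M[0,1])),1)
E
python3 - <<'E'
from h import *
t=cv2.imread("pics/top0.png");w=cv2.imread("pics/side0.png")
for nm,uv,z in [("mat",(290,139),.004),("mat",(380,133),.004),("mat",(390,226),.004),("mat",(297,233),.004),("hubA",(347,180),.05),("hubB",(319,212),.05),("block",(373,178),.06),("jar",(344,216),.06),("tub",(165,145),.11),("tub",(247,145),.11),("tub",(248,208),.11),("tub",(165,210),.11)]:
    print(nm,plane("top",uv,z).round(3))
c1=cv2.resize(t[120:250,240:400],None,fx=4,fy=4,interpolation=2)
c2=cv2.resize(w[120:320,200:360],None,fx=2.6,fy=2.6,interpolation=2)
H=np.zeros((520,800,3),np.uint8);c1=cv2.resize(c1,(480,390));H[:390,:480]=c1;c2=cv2.resize(c2,(320,400));H[:400,480:]=c2
cv2.imwrite("pics/c1.png",H)
E
```

```text
mat [ 0.659 -0.135  0.004]
mat [ 0.689 -0.46   0.004]
mat [ 0.356 -0.493  0.004]
mat [ 0.326 -0.163  0.004]
hubA [ 0.511 -0.327  0.05 ]
hubB [ 0.399 -0.231  0.05 ]
block [ 0.518 -0.414  0.06 ]
jar [ 0.387 -0.314  0.06 ]
tub [0.605 0.284 0.11 ]
tub [0.611 0.017 0.11 ]
tub [0.406 0.01  0.11 ]
tub [0.394 0.276 0.11 ]
```

View pics/c1.png

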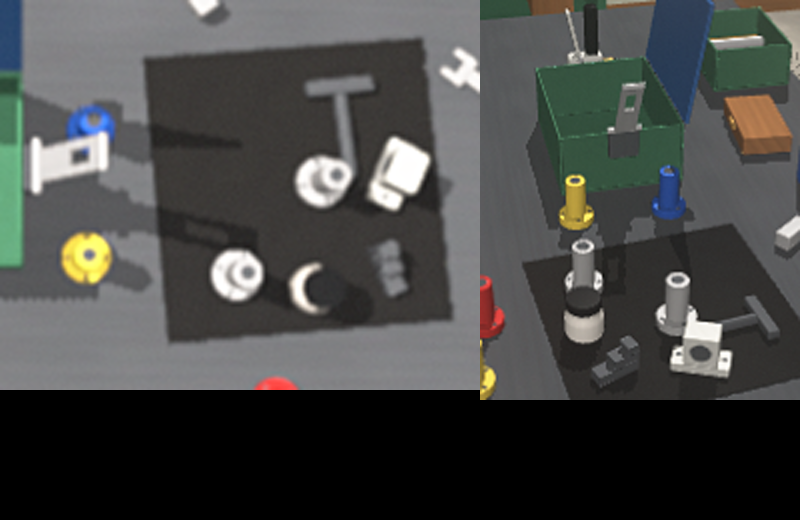

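The crop shows two steel hubs with crop centres near (322,181) and (236,275), one bearing block at (400,172), and the jar at (318,290). That makes three parts. I turn the tool so the fingers close along world x, which keeps them clear of the jar and block, then go over the mat.

```bash
python3 -m creep '{"offset":[[0,0,-3],[0,0,-3],[0,0,-3],[0,0,-3],[0,0,-3],[0,0,-3],[0,0,-3],[0,0,-3],[0,0,-3],[0,0,-3]],"turn":[[0,0,7],[0,0,7],[0,0,7],[0,0,7],[0,0,7],[0,0,7],[0,0,7],[0,0,7],[0,0,7],[0,0,7]]}' 1
python3 -m creep '{"offset":[[0,0,0],[-38,8,0],[-38,8,0],[-38,8,0],[-38,8,0],[-38,8,0],[-38,8,0],[-38,8,0],[-38,8,0],[-38,8,0]],"turn":[[0,0,3.6],[0,0,0],[0,0,0],[0,0,0],[0,0,0],[0,0,0],[0,0,0],[0,0,0],[0,0,0],[0,0,0]]}'
python3 - <<'E'
from h import *
print(read_state()["eef_pos"],go([.46,-.30,.23]))
E
```

```text
time: 0.98
eef_pos: [0.1631, 0.5512, 0.4343]
tool_rot: [0.687, 0.726, -0.0, 0.0]
force: [0.3, 0.2, -0.1]
finger_gap: 0.0937
grip_force: 0.0
time: 1.82
eef_pos: [0.2341, 0.2076, 0.4344]
tool_rot: [0.707, 0.707, 0.0, 0.0]
force: [1.7, -0.8, 0.8]
finger_gap: 0.0939
grip_force: 0.0
[0.2341126  0.20764    0.43435542] (array([-508.,  226.,   24.]), np.float64(0.0))
```

```bash
python3 -m creep '{"offset":[[-32,26,0],[-32,26,0],[-38,16,0],[-38,16,0],[-38,16,0],[-38,16,0],[-38,16,0],[-38,16,0],[-38,16,0],[-38,16,0]],"turn":[[0,0,0],[0,0,0],[0,0,0],[0,0,0],[0,0,0],[0,0,0],[0,0,0],[0,0,0],[0,0,0],[0,0,0]]}'
python3 -m creep '{"offset":[[-38,16,0],[-38,16,0],[-38,16,0],[-16,0,10],[0,0,0],[0,0,0]],"turn":[[0,0,0],[0,0,0],[0,0,0],[0,0,0],[0,0,0],[0,0,0]]}'
python3 - <<'E'
from h import *
s=read_state();print(s["eef_pos"])
a=camera("wrist");cv2.imwrite("pics/w1.png",a);cv2.imwrite("pics/top1.png",camera("top"))
for P in [(.511,-.327,.079),(.399,-.231,.079),(.518,-.414,.064)]: print(proj("wrist",P,s))
E
```

```text
time: 2.65
eef_pos: [0.4142, -0.1613, 0.4344]
tool_rot: [0.708, 0.706, 0.0, -0.0]
force: [0.7, 0.4, 0.8]
finger_gap: 0.0938
grip_force: 0.0
time: 3.15
eef_pos: [0.4615, -0.2895, 0.4232]
tool_rot: [0.708, 0.706, 0.0, -0.002]
force: [0.9, -0.0, -1.4]
finger_gap: 0.0942
grip_force: 0.0
[ 0.46150726 -0.28954893  0.423197  ]
[[295.82524651 214.52989456]]
[[193.92209648 129.99769099]]
[[296.89007525 274.04899486]]
```

View pics/w1.png

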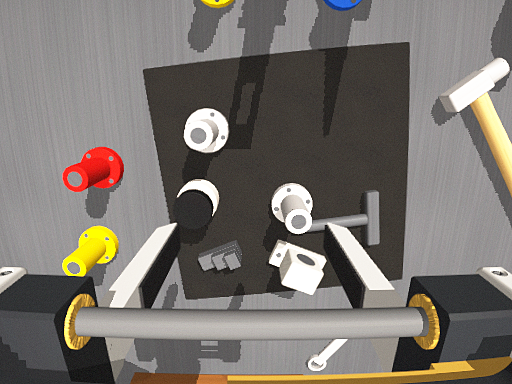

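Wrist view: hub neck tops at (298,222) and (202,135), with flanges at (292,203) and (207,131). The block's body is near (302,270). The key's shank lies right next to hub A's flange at (310,222).

Run:
```python
from h import *
s=read_state();a=cv2.imread("pics/w1.png")
for nm,uv,z in [("A",(298,222),.079),("Afl",(292,203),.018),("B",(202,135),.079),("Bfl",(207,131),.018)]: print(nm,plane("wrist",uv,z,s).round(3))
c=cv2.resize(a[180:310,180:390],None,fx=3.8,fy=3.8,interpolation=2);cv2.imwrite("pics/c2.png",c)
t=cv2.imread("pics/top1.png")
```

```text
A [ 0.515 -0.336  0.079]
Afl [ 0.516 -0.333  0.018]
B [ 0.408 -0.236  0.079]
Bfl [ 0.404 -0.236  0.018]
```

View pics/c2.png

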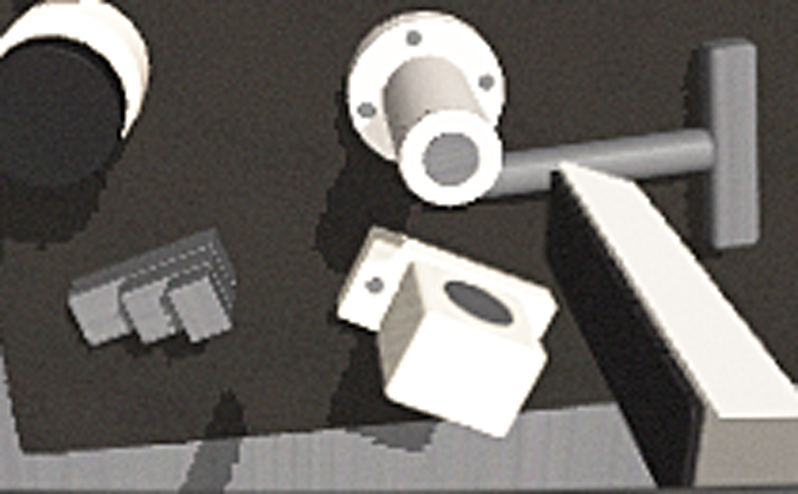

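Run:
```python
from h import *
s=read_state()
q=[plane("wrist",(180+u/3.8,180+v/3.8),.064,s) for u,v in [(430,320),(548,352),(500,437),(385,400)]]
q=np.array(q);print(q.round(3),q.mean(0).round(3),np.linalg.norm(np.diff(q,axis=0),axis=1))
d=q[1]-q[0]+q[2]-q[3];print("block x angle",np.degrees(np.arctan2(d[1],d[0])))
print(go([.515,-.335,.056]))
```

```text
[[ 0.514 -0.4    0.064]
 [ 0.555 -0.412  0.064]
 [ 0.54  -0.446  0.064]
 [ 0.5   -0.431  0.064]] [ 0.527 -0.422  0.064] [0.04272699 0.03667318 0.04352243]
block x angle -18.959939286711574
(array([-47.,  54., 188.]), np.float64(-0.1))
```

```bash
python3 -m creep '{"offset":[[-23,27,0],[-24,27,10],[0,0,35],[0,0,35],[0,0,35],[0,0,30],[0,0,25],[0,0,18],[0,0,0],[0,0,0]],"turn":[[0,0,0],[0,0,0],[0,0,0],[0,0,0],[0,0,0],[0,0,0],[0,0,0],[0,0,0],[0,0,0],[0,0,0]]}'
python3 -m creep '{"offset":[[0,0,0],[0,0,0],[0,0,0],[0,0,0],[0,0,0],[0,0,0],[0,0,0],[0,0,0]],"turn":[[0,0,0],[0,0,0],[0,0,0],[0,0,0],[0,0,0],[0,0,0],[0,0,0],[0,0,0]]}' -1
```

```text
time: 4.08
eef_pos: [0.5158, -0.3346, 0.2365]
tool_rot: [0.707, 0.707, 0.0, -0.001]
force: [0.5, -0.8, 0.3]
finger_gap: 0.0941
grip_force: 0.0
time: 4.75
eef_pos: [0.5158, -0.3363, 0.2366]
tool_rot: [0.708, 0.707, -0.0, -0.0]
force: [0.1, 0.1, 0.4]
finger_gap: 0.0442
grip_force: 0.0
```

```bash
python3 -m creep '{"offset":[[0,0,0],[0,0,0],[0,0,0],[0,0,0],[0,0,-10],[0,0,-25],[0,0,-35],[0,0,-35],[0,0,-35],[0,0,-35]],"turn":[[0,0,0],[0,0,0],[0,0,0],[0,0,0],[0,0,0],[0,0,0],[0,0,0],[0,0,0],[0,0,0],[0,0,0]]}'
python3 -c "
from h import *
print(go([.42,-.15,.235]),go([.42,.06,.235]),go([.49,.22,.235]))"
```

```text
time: 5.58
eef_pos: [0.5155, -0.3357, 0.4129]
tool_rot: [0.708, 0.707, 0.0, -0.001]
force: [0.4, 0.2, -3.5]
finger_gap: 0.0317
grip_force: 30.0
(array([185., -96.,  -2.]), np.float64(-0.1)) (array([395., -96.,  -2.]), np.float64(-0.1)) (array([555., -26.,  -2.]), np.float64(-0.1))
```

```bash
python3 -m creep '{"offset":[[37,-19,0],[37,-19,0],[37,-19,0],[37,-19,0],[37,-20,0],[35,0,0],[35,0,0],[35,0,0],[35,0,0],[35,0,0]],"turn":[[0,0,0],[0,0,0],[0,0,0],[0,0,0],[0,0,0],[0,0,0],[0,0,0],[0,0,0],[0,0,0],[0,0,0]]}'
python3 -m creep '{"offset":[[35,0,0],[32,14,0],[32,14,0],[32,14,0],[32,14,0],[32,14,0],[0,0,0],[0,0,0]],"turn":[[0,0,0],[0,0,0],[0,0,0],[0,0,0],[0,0,0],[0,0,0],[0,0,0],[0,0,0]]}'
python3 -c "
from h import *
print(go([.49,.22,.062]))
cv2.imwrite('pics/w2.png',camera('wrist'))
cv2.imwrite('pics/t2.png',np.hstack([camera('top')[100:290,110:410],camera('side')[100:290,190:490]]))"
```

```text
time: 6.42
eef_pos: [0.4197, 0.0253, 0.4118]
tool_rot: [0.708, 0.706, 0.0, 0.0]
force: [1.6, -0.2, -3.7]
finger_gap: 0.0314
grip_force: 30.0
time: 7.08
eef_pos: [0.4908, 0.2199, 0.411]
tool_rot: [0.707, 0.708, -0.001, -0.0]
force: [-0.0, -0.8, -3.4]
finger_gap: 0.0316
grip_force: 30.0
(array([  0.,  -0., 169.]), np.float64(0.1))
```

View pics/t2.png

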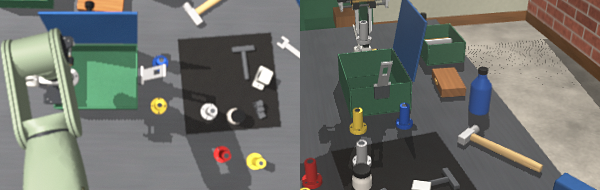

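```bash
python3 -m creep '{"offset":[[-15,0,25],[-15,0,25],[0,0,30],[0,0,30],[0,0,25],[0,0,20],[0,0,12],[0,0,5],[0,0,0]],"turn":[[0,0,0],[0,0,0],[0,0,0],[0,0,0],[0,0,0],[0,0,0],[0,0,0],[0,0,0],[0,0,0]]}'
python3 -m creep '{"offset":[[0,0,0],[0,0,0],[0,0,0],[0,0,0],[0,0,-30],[0,0,-35],[0,0,-35],[0,0,-35],[0,0,-35]],"turn":[[0,0,0],[0,0,0],[0,0,0],[0,0,0],[0,0,0],[0,0,0],[0,0,0],[0,0,0],[0,0,0]]}' 0.2
python3 - <<'E'
from h import *
s=read_state();cv2.imwrite('pics/w3.png',camera('wrist'))
t=camera('top');cv2.imwrite('pics/top3.png',t)
print(go([.42,.03,.225]),go([.406,-.236,.235]))
for n,uv in [("gun",(145,170))]: print(plane("top",uv,.19))
# hub B in top: bright blob change check
g=t[195:230,300:335].min(2);m=(g>150).astype(np.uint8);print(cv2.moments(m,True)["m10"]/m.sum()+300,cv2.moments(m,True)["m01"]/m.sum()+195,m.sum())
t0=cv2.imread('pics/top0.png');g=t0[195:230,300:335].min(2);m=(g>150).astype(np.uint8);print(cv2.moments(m,True)["m10"]/m.sum()+300,cv2.moments(m,True)["m01"]/m.sum()+195,m.sum())
E
```

```text
time: 7.98
eef_pos: [0.4905, 0.1877, 0.2391]
tool_rot: [0.708, 0.706, -0.001, -0.0]
force: [0.9, 0.5, -3.3]
finger_gap: 0.0316
grip_force: 30.0
time: 8.73
eef_pos: [0.4906, 0.1886, 0.4123]
tool_rot: [0.708, 0.707, 0.001, 0.0]
force: [1.2, 0.8, 0.0]
finger_gap: 0.0564
grip_force: 0.0
(array([-160.,  -76.,   11.]), np.float64(-0.1)) (array([-426.,  -89.,    0.]), np.float64(-0.1))
[0.51051279 0.32277179 0.19      ]
318.27 211.165 200
318.32338308457713 211.1144278606965 201
```

```bash
python3 -m creep '{"offset":[[-39,-20,0],[-39,-20,0],[-39,-20,0],[-39,-15,0],[-39,-9,0],[-39,-5,0],[-39,0,0],[-39,0,0],[-39,0,0],[-39,0,0]],"turn":[[0,0,0],[0,0,0],[0,0,0],[0,0,0],[0,0,0],[0,0,0],[0,0,0],[0,0,0],[0,0,0],[0,0,0]]}' 0.8
python3 -m creep '{"offset":[[-36,0,0],[0,0,0],[0,0,0]],"turn":[[0,0,0],[0,0,0],[0,0,0]]}'
python3 - <<'E'
from h import *
s=read_state();cv2.imwrite('pics/w4.png',camera('wrist'));print(go([.406,-.236,.056]))
print(proj("wrist",[(.406,-.236,.079)],s))
a=cv2.imread('pics/w4.png');u,v=proj("wrist",[(.406,-.236,.079)],s)[0].astype(int)
cv2.imwrite('pics/c4.png',cv2.resize(a[v-50:v+50,u-70:u+70],None,fx=3,fy=3))
E
```

```text
time: 9.67
eef_pos: [0.4036, -0.1972, 0.4097]
tool_rot: [0.708, 0.706, 0.0, 0.0]
force: [1.7, 0.8, 0.9]
finger_gap: 0.0846
grip_force: 0.0
time: 9.92
eef_pos: [0.4038, -0.2329, 0.4093]
tool_rot: [0.709, 0.705, 0.0, -0.0]
force: [-0.9, 0.1, -0.2]
finger_gap: 0.0844
grip_force: 0.0
(array([ -5.,   2., 173.]), np.float64(-0.2))
[[254.08494477 188.38191435]]
```

View pics/c4.png

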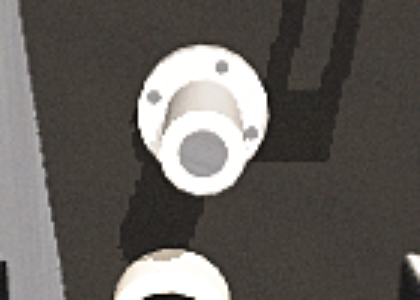

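Hub B's neck top is at about (252,189), within 2 mm of the estimate. I descend and grip.

```bash
python3 -m creep '{"offset":[[-5,0,30],[0,0,35],[0,0,35],[0,0,35],[0,0,25],[0,0,13],[0,0,0],[0,0,0],[0,0,0]],"turn":[[0,0,0],[0,0,0],[0,0,0],[0,0,0],[0,0,0],[0,0,0],[0,0,0],[0,0,0],[0,0,0]]}'
python3 -m creep '{"offset":[[0,0,0],[0,0,0],[0,0,0],[0,0,0],[0,0,0],[0,0,0],[0,0,0],[0,0,0],[0,0,0],[0,0,0]],"turn":[[0,0,0],[0,0,0],[0,0,0],[0,0,0],[0,0,0],[0,0,0],[0,0,0],[0,0,0],[0,0,0],[0,0,0]]}' -1
python3 -m creep '{"offset":[[0,0,-10],[0,0,-25],[0,0,-35],[0,0,-35],[0,0,-35],[0,0,-35],[0,0,0]],"turn":[[0,0,0],[0,0,0],[0,0,0],[0,0,0],[0,0,0],[0,0,0],[0,0,0]]}'
python3 -c "
from h import *
print(go([.42,.05,.235]),go([.49,.09,.235]))"
```

```text
time: 10.72
eef_pos: [0.4049, -0.236, 0.2379]
tool_rot: [0.707, 0.707, 0.0, 0.001]
force: [-0.3, -0.5, -0.0]
finger_gap: 0.0847
grip_force: 0.0
time: 11.55
eef_pos: [0.404, -0.2365, 0.2365]
tool_rot: [0.708, 0.707, -0.0, -0.0]
force: [-1.3, -0.1, 0.3]
finger_gap: 0.0322
grip_force: 3.0
time: 12.13
eef_pos: [0.4057, -0.2376, 0.4197]
tool_rot: [0.708, 0.707, 0.001, 0.008]
force: [1.7, -2.0, -2.8]
finger_gap: 0.0311
grip_force: 30.0
(array([289.,  12.,   2.]), np.float64(-0.1)) (array([329.,  82.,   2.]), np.float64(-0.1))
```

```bash
python3 -m creep '{"offset":[[37,2,0],[37,2,0],[37,2,0],[37,2,0],[37,2,0],[37,2,0],[37,0,0],[25,22,0],[20,25,0],[5,25,0]],"turn":[[0,0,0],[0,0,0],[0,0,0],[0,0,0],[0,0,0],[0,0,0],[0,0,0],[0,0,0],[0,0,0],[0,0,0]]}'
python3 -m creep '{"offset":[[0,0,0],[0,0,25],[0,0,35],[0,0,35],[0,0,35],[0,0,25],[0,0,15],[0,0,3],[0,0,0]],"turn":[[0,0,0],[0,0,0],[0,0,0],[0,0,0],[0,0,0],[0,0,0],[0,0,0],[0,0,0],[0,0,0]]}'
python3 -m creep '{"offset":[[0,0,0],[0,0,0],[0,0,0],[0,0,0],[0,0,-30],[0,0,-35],[0,0,-35],[0,0,-35],[0,0,-35]],"turn":[[0,0,0],[0,0,0],[0,0,0],[0,0,0],[0,0,0],[0,0,0],[0,0,0],[0,0,0],[0,0,0]]}' 0.2
python3 - <<'E'
from h import *
s=read_state();cv2.imwrite('pics/w5.png',camera('wrist'));t=camera('top');cv2.imwrite('pics/top5.png',t)
t0=cv2.imread('pics/top0.png')
for i in(t0,t):
  g=i[160:195,358:390].min(2);m=(g>150).astype(np.uint8);M=cv2.moments(m,True);print(M["m10"]/m.sum()+358,M["m01"]/m.sum()+160,m.sum())
print(go([.527,-.422,.05]))
E
```

```text
time: 12.97
eef_pos: [0.4881, 0.0758, 0.41]
tool_rot: [0.706, 0.708, -0.0, -0.002]
force: [-0.2, -0.5, -3.3]
finger_gap: 0.0316
grip_force: 30.0
time: 13.72
eef_pos: [0.4868, 0.0722, 0.2397]
tool_rot: [0.708, 0.707, -0.003, -0.003]
force: [-11.1, -0.1, 18.4]
finger_gap: 0.0315
grip_force: 30.0
time: 14.47
eef_pos: [0.4884, 0.0723, 0.4101]
tool_rot: [0.708, 0.706, -0.0, -0.0]
force: [0.5, -0.2, 0.4]
finger_gap: 0.0567
grip_force: 0.0
372.3829787234043 177.24113475177305 282
372.2701754385965 177.37543859649122 285
(array([-494.,   32.,  186.]), np.float64(-0.1))
```

```bash
python3 -m creep '{"offset":[[-12,-20,-30],[-12,-20,-30],[-39,0,0],[-39,0,0],[-39,0,0],[-39,0,0],[-39,0,0],[-39,12,0],[-39,12,0],[-39,12,0]],"turn":[[0,0,0],[0,0,0],[0,0,0],[0,0,0],[0,0,0],[0,0,0],[0,0,0],[0,0,0],[0,0,0],[0,0,0]]}' 0.5
python3 -m creep '{"offset":[[-39,12,0],[-39,12,0],[-39,12,0],[-41,0,0],[0,0,20],[0,0,20],[0,0,20],[0,0,0],[0,0,0]],"turn":[[0,0,0],[0,0,0],[0,0,0],[0,0,0],[0,0,7],[0,0,7],[0,0,5],[0,0,0],[0,0,0]]}'
python3 - <<'E'
from h import *
s=read_state();a=camera('wrist');cv2.imwrite('pics/w6.png',a);print(go([.527,-.422,.05]),s["eef_pos"])
u,v=proj("wrist",[(.527,-.422,.064)],s)[0].astype(int);print(u,v)
cv2.imwrite('pics/c6.png',cv2.resize(a[v-60:v+60,u-80:u+80],None,fx=4,fy=4))
E
```

```text
time: 15.4
eef_pos: [0.484, -0.2657, 0.4674]
tool_rot: [0.708, 0.706, 0.0, -0.001]
force: [-0.1, 0.1, 0.6]
finger_gap: 0.0708
grip_force: 0.0
time: 16.15
eef_pos: [0.5195, -0.4215, 0.4057]
tool_rot: [0.814, 0.581, -0.0, -0.003]
force: [0.7, -0.1, 1.0]
finger_gap: 0.0702
grip_force: 0.0
(array([  2.,   7., 178.]), np.float64(-19.0)) [ 0.51947677 -0.42146062  0.40574655]
260 181
```

View pics/c6.png

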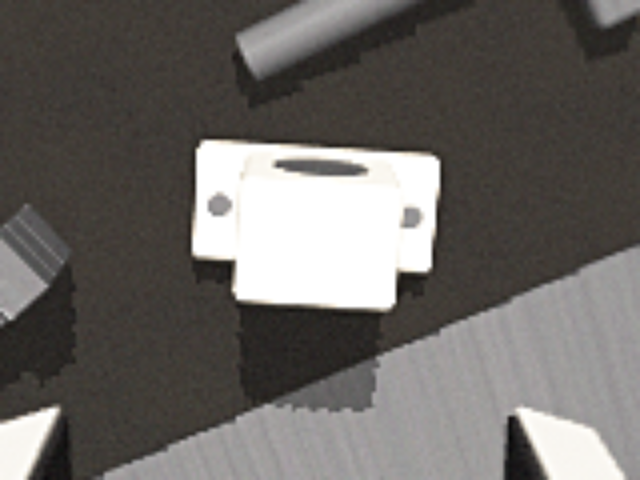

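The block's body top is centred at (259,182), as predicted, and it is square to the fingers. I go down and grip.

```bash
python3 -m creep '{"offset":[[2,6,30],[0,0,35],[0,0,35],[0,0,35],[0,0,25],[0,0,18],[0,0,0],[0,0,0]],"turn":[[0,0,0],[0,0,0],[0,0,0],[0,0,0],[0,0,0],[0,0,0],[0,0,0],[0,0,0]]}'
python3 -m creep '{"offset":[[0,0,0],[0,0,0],[0,0,0],[0,0,0],[0,0,0],[0,0,0],[0,0,0],[0,0,0]],"turn":[[0,0,0],[0,0,0],[0,0,0],[0,0,0],[0,0,0],[0,0,0],[0,0,0],[0,0,0]]}' -1
python3 -m creep '{"offset":[[0,0,-10],[0,0,-25],[0,0,-35],[0,0,-35],[0,0,-35],[0,0,-35],[0,0,-15]],"turn":[[0,0,0],[0,0,0],[0,0,-6],[0,0,-6],[0,0,-7],[0,0,0],[0,0,0]]}'
python3 -c "
from h import *
print(go([.42,.05,.235]),go([.49,.13,.235]))"
```

```text
time: 16.87
eef_pos: [0.5266, -0.4218, 0.2313]
tool_rot: [0.814, 0.581, 0.0, 0.0]
force: [-0.1, -0.6, 0.4]
finger_gap: 0.0704
grip_force: 0.0
time: 17.53
eef_pos: [0.5265, -0.4222, 0.2326]
tool_rot: [0.815, 0.58, 0.0, 0.001]
force: [-2.0, 0.7, 5.9]
finger_gap: 0.0463
grip_force: 29.5
time: 18.12
eef_pos: [0.5267, -0.422, 0.4269]
tool_rot: [0.707, 0.707, 0.0, 0.004]
force: [0.4, -0.1, -1.3]
finger_gap: 0.0467
grip_force: 29.5
(array([ 473., -108.,    8.]), np.float64(-0.1)) (array([553., -38.,   8.]), np.float64(-0.1))
```

View pics/w5.png

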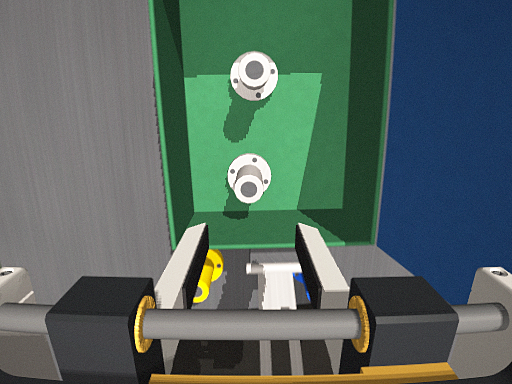

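```bash
python3 -m creep '{"offset":[[35,-20,0],[35,-20,0],[35,-20,0],[35,-20,0],[35,-20,0],[38,-8,0],[38,0,0],[38,0,0],[38,0,0],[38,0,0]],"turn":[[0,0,0],[0,0,0],[0,0,0],[0,0,0],[0,0,0],[0,0,0],[0,0,0],[0,0,0],[0,0,0],[0,0,0]]}'
python3 -m creep '{"offset":[[38,0,0],[38,0,0],[36,10,0],[30,20,0],[25,25,0],[21,28,0],[0,0,0],[0,0,0]],"turn":[[0,0,0],[0,0,0],[0,0,0],[0,0,0],[0,0,0],[0,0,0],[0,0,0],[0,0,0]]}'
python3 -c "
from h import *
print(go([.505,.13,.052]))"
```

```text
time: 18.95
eef_pos: [0.4177, -0.0547, 0.4204]
tool_rot: [0.708, 0.706, 0.0, -0.0]
force: [0.5, -0.3, -2.3]
finger_gap: 0.0459
grip_force: 29.7
time: 19.62
eef_pos: [0.5024, 0.1324, 0.4195]
tool_rot: [0.707, 0.707, -0.001, -0.001]
force: [0.1, 0.1, -3.3]
finger_gap: 0.0458
grip_force: 29.7
(array([ -2.,   4., 187.]), np.float64(0.0))
```

```bash
python3 -m creep '{"offset":[[-2,4,30],[0,0,35],[0,0,35],[0,0,35],[0,0,25],[0,0,15],[0,0,7],[0,0,2],[0,0,0]],"turn":[[0,0,0],[0,0,0],[0,0,0],[0,0,0],[0,0,0],[0,0,0],[0,0,0],[0,0,0],[0,0,0]]}'
python3 -m creep '{"offset":[[0,0,0],[0,0,0],[0,0,0],[0,0,0],[0,0,-30],[0,0,-35],[0,0,-35],[0,0,-35],[0,0,-35]],"turn":[[0,0,0],[0,0,0],[0,0,0],[0,0,0],[0,0,0],[0,0,0],[0,0,0],[0,0,0],[0,0,0]]}' 0.4
python3 -m creep '{"offset":[[-35,0,-20],[-35,0,-20],[-35,0,-20],[-35,0,-20],[-35,0,-20],[-35,0,-10],[0,0,0]],"turn":[[0,0,0],[0,0,0],[0,0,0],[0,0,0],[0,0,0],[0,0,0],[0,0,0]]}'
python3 - <<'E'
from h import *
s=read_state();cv2.imwrite('pics/w7.png',camera('wrist'));cv2.imwrite('pics/top7.png',camera('top'));cv2.imwrite('pics/side7.png',camera('side'))
a=cv2.imread('pics/w7.png');b=cv2.resize(cv2.imread('pics/side7.png')[80:230,190:390],(400,300))
c=cv2.resize(cv2.imread('pics/top7.png')[90:240,100:300],(400,300))
cv2.imwrite('pics/m7.png',np.vstack([np.hstack([cv2.resize(a,(400,300)),b]),np.hstack([c,c*0])]))
E
```

```text
time: 20.37
eef_pos: [0.5059, 0.1288, 0.2371]
tool_rot: [0.708, 0.706, 0.0, 0.0]
force: [1.0, 0.7, -3.1]
finger_gap: 0.0459
grip_force: 29.7
time: 21.12
eef_pos: [0.5058, 0.1294, 0.4091]
tool_rot: [0.708, 0.707, 0.0, 0.0]
force: [-0.3, -0.4, -0.1]
finger_gap: 0.0657
grip_force: 0.0
time: 21.7
eef_pos: [0.5058, -0.0857, 0.5207]
tool_rot: [0.71, 0.704, 0.0, 0.004]
force: [0.8, 0.8, -0.0]
finger_gap: 0.0659
grip_force: 0.0
```

View pics/m7.png

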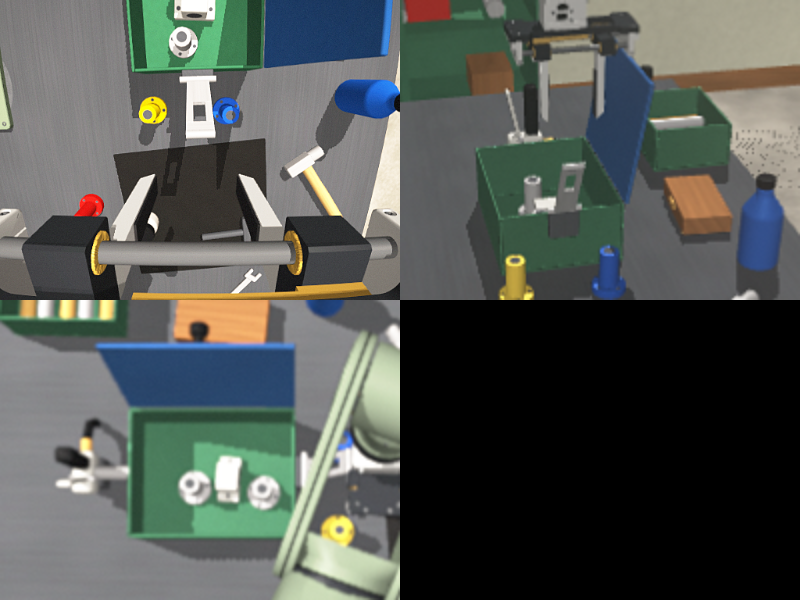

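The wrist and top views show both hubs and the block inside the tub, and no parts left on the mat. The lid is about upright with its knob behind at top pixel (200,104). The hasp stands outward; in the wrist image its root is near (256,100) and its end near (256,172). Next I measure the washer, lid and hasp.

Run:
```python
from h import *
t=cv2.imread('pics/top7.png')
hsv=cv2.cvtColor(t,cv2.COLOR_BGR2HSV)
B=cv2.inRange(hsv[90:150,130:260],(100,120,40),(130,255,255));B=cv2.morphologyEx(B,cv2.MORPH_OPEN,np.ones((3,3)))
n=max(cv2.findContours(B,0,2)[0],key=cv2.contourArea).reshape(-1,2)+[130,90]
ap=cv2.approxPolyDP(n.astype(np.int32),3,True).reshape(-1,2);print("lid poly",ap.tolist())
G=cv2.inRange(hsv[130:230,140:260],(55,80,30),(90,255,255));g=max(cv2.findContours(G,0,2)[0],key=cv2.contourArea)
ap2=cv2.approxPolyDP(g,4,True).reshape(-1,2)+[140,130];print("tub poly",ap2.tolist())
for p in ap2: print(p,plane("top",p,.11).round(4))
for th in (1.5,1.57,1.65,1.75,1.85):
  P=[(.609-.21*np.cos(th),y,.11+.21*np.sin(th)) for y in(.282,.012)];print(th,proj("top",P).round(1).tolist())
```

```text
lid poly [[149, 112], [165, 142], [246, 142], [246, 112]]
tub poly [[166, 143], [165, 207], [241, 207], [247, 190], [245, 144]]
[166 143] [0.6116 0.2808 0.11  ]
[165 207] [0.4035 0.2762 0.11  ]
[241 207] [0.4084 0.0326 0.11  ]
[247 190] [0.4636 0.0144 0.11  ]
[245 144] [0.6139 0.024  0.11  ]
1.5 [[148.3, 132.4], [248.8, 134.6]]
1.57 [[148.4, 127.0], [248.9, 129.2]]
1.65 [[148.8, 121.0], [249.0, 123.2]]
1.75 [[149.4, 113.7], [249.2, 115.9]]
1.85 [[150.2, 106.9], [249.3, 109.1]]
```

```bash
python3 -m creep '{"offset":[[0,30,-10],[0,34,-10],[0,35,-10],[0,35,-10],[0,35,0],[0,35,0],[38,0,0],[38,0,0],[38,0,0],[38,0,0]],"turn":[[0,0,0],[0,0,0],[0,0,0],[0,0,0],[0,0,0],[0,0,0],[0,0,0],[0,0,0],[0,0,0],[0,0,0]]}' -1
python3 -m creep '{"offset":[[38,0,0],[38,0,0],[38,0,0],[25,0,0],[0,0,25],[0,0,30],[0,0,25],[0,0,0]],"turn":[[0,0,0],[0,0,0],[0,0,0],[0,0,0],[0,0,0],[0,0,0],[0,0,0],[0,0,0]]}'
python3 -c "
from h import *
s=read_state();print(go([.70,.205,.299]),s['q'])
M=lambda th,r:(.613-r*np.cos(th)+.008*np.sin(th),.11+r*np.sin(th)+.008*np.cos(th))
for th in np.arange(1.8,-.01,-.2): print(round(th,2),[np.round(M(th,r),3).tolist() for r in(.15,.2)])"
```

```text
time: 22.68
eef_pos: [0.71, 0.0749, 0.5545]
tool_rot: [0.707, 0.707, -0.001, -0.001]
force: [0.1, 0.4, 0.2]
finger_gap: 0.003
grip_force: 0.0
time: 23.35
eef_pos: [0.7082, 0.2127, 0.4672]
tool_rot: [0.706, 0.708, -0.006, -0.005]
force: [-1.2, -0.2, -2.0]
finger_gap: 0.0005
grip_force: 0.0
(array([ -7.,  -6., -12.]), np.float64(0.1)) [1.74841980e-01 5.35821330e-01 9.75182041e-01 3.55336480e-04
 1.64610364e+00 1.72797005e-01]
1.8 [[0.655, 0.254], [0.666, 0.303]]
1.6 [[0.625, 0.26], [0.627, 0.31]]
1.4 [[0.595, 0.259], [0.587, 0.308]]
1.2 [[0.566, 0.253], [0.548, 0.299]]
1.0 [[0.539, 0.241], [0.512, 0.283]]
0.8 [[0.514, 0.223], [0.479, 0.259]]
0.6 [[0.494, 0.201], [0.452, 0.23]]
0.4 [[0.478, 0.176], [0.432, 0.195]]
0.2 [[0.468, 0.148], [0.419, 0.158]]
0.0 [[0.463, 0.118], [0.413, 0.118]]
```

```bash
python3 -m creep '{"offset":[[0,-25,0],[0,-25,0],[0,-20,0],[0,-16,0],[0,-16,0],[0,-16,4],[0,-15,4]],"turn":[[0,0,0],[0,0,0],[0,0,0],[0,0,0],[0,0,0],[0,0,0],[0,0,0]]}'
python3 -m creep '{"offset":[[0,-15,6],[0,-15,7],[0,-13,9],[0,-13,10],[0,-11,12],[0,-11,12],[0,0,0]],"turn":[[0,0,0],[0,0,0],[0,0,0],[0,0,0],[0,0,0],[0,0,0],[0,0,0]]}'
python3 -c "
from h import *
cv2.imwrite('pics/side8.png',camera('side'));cv2.imwrite('pics/s8.png',cv2.imread('pics/side8.png')[40:260,150:420])"
```

```text
time: 23.93
eef_pos: [0.577, 0.2109, 0.472]
tool_rot: [0.707, 0.707, 0.003, 0.003]
force: [2.4, -0.6, 2.9]
finger_gap: 0.0005
grip_force: 2.0
time: 24.52
eef_pos: [0.4971, 0.2113, 0.4121]
tool_rot: [0.707, 0.707, -0.001, -0.001]
force: [-0.0, 0.2, -0.1]
finger_gap: 0.0006
grip_force: 0.0
```

View pics/s8.png

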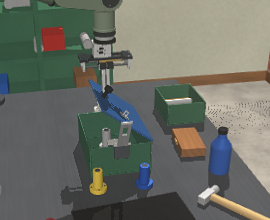

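The lid follows the fingers and is about 0.7 rad open. I continue down.

```bash
python3 -m creep '{"offset":[[0,-8,13],[0,-8,13],[0,-6,15],[0,-4,15],[0,-3,14],[0,-2,10],[0,-1,8],[0,0,5],[0,0,0]],"turn":[[0,0,0],[0,0,0],[0,0,0],[0,0,0],[0,0,0],[0,0,0],[0,0,0],[0,0,0],[0,0,0]]}'
python3 -m creep '{"offset":[[0,0,2],[0,0,2],[0,0,2],[0,0,0],[0,0,0]],"turn":[[0,0,0],[0,0,0],[0,0,0],[0,0,0],[0,0,0]]}'
```

```text
time: 25.32
eef_pos: [0.4673, 0.2104, 0.319]
tool_rot: [0.708, 0.707, -0.001, -0.0]
force: [0.4, -0.0, -0.5]
finger_gap: 0.0004
grip_force: 0.0
time: 25.73
eef_pos: [0.4677, 0.2105, 0.3178]
tool_rot: [0.708, 0.707, 0.0, 0.0]
force: [-8.4, -2.8, 19.4]
finger_gap: 0.0004
grip_force: 9.8
```

The lid is shut: the fingertips are at 0.119 m with 19 N on them. I lift off and look at the hasp and gun.

```bash
python3 -m creep '{"offset":[[0,0,-30],[0,0,-35],[0,0,-35],[0,0,-35],[-20,0,-35],[-38,0,-15],[-38,0,0],[-38,0,0],[-38,0,0],[-38,0,0]],"turn":[[0,0,0],[0,0,0],[0,0,0],[0,0,0],[0,0,0],[0,0,0],[0,0,0],[0,0,0],[0,0,0],[0,0,0]]}'
python3 -m creep '{"offset":[[-38,10,0],[-38,10,0],[-38,10,0],[0,10,0],[0,10,0],[0,0,0],[0,0,0]],"turn":[[0,0,0],[0,0,0],[0,0,0],[0,0,0],[0,0,0],[0,0,0],[0,0,0]]}'
python3 - <<'E'
from h import *
import json
s=read_state();print(s['eef_pos']);a=camera('wrist');t=camera('top');b=camera('side')
for n,i in(("w9",a),("top9",t),("side9",b)): cv2.imwrite(f'pics/{n}.png',i)
json.dump({k:np.array(v).tolist() for k,v in s.items()},open('s9.json','w'))
L=lambda i,x,y,w,h,f:cv2.resize(i[y:y+h,x:x+w],(w*f,h*f),interpolation=2)
o=np.zeros((600,800,3),np.uint8)
o[:300,:400]=L(a,156,0,200,150,2);o[:300,400:]=L(b,190,100,200,150,2);o[300:,:400]=L(t,100,110,200,150,2);o[300:,400:]=L(b,220,100,100,75,4)
cv2.imwrite('pics/m9.png',o)
E
```

```text
time: 26.57
eef_pos: [0.4665, -0.0014, 0.4997]
tool_rot: [0.708, 0.707, 0.001, 0.001]
force: [1.6, -0.6, 0.1]
finger_gap: 0.0003
grip_force: 0.0
time: 27.15
eef_pos: [0.517, -0.1126, 0.4986]
tool_rot: [0.707, 0.707, -0.0, -0.0]
force: [-0.3, 0.1, 0.1]
finger_gap: 0.0005
grip_force: 0.0
[ 0.5170429  -0.11259345  0.49861192]
```

View pics/m9.png

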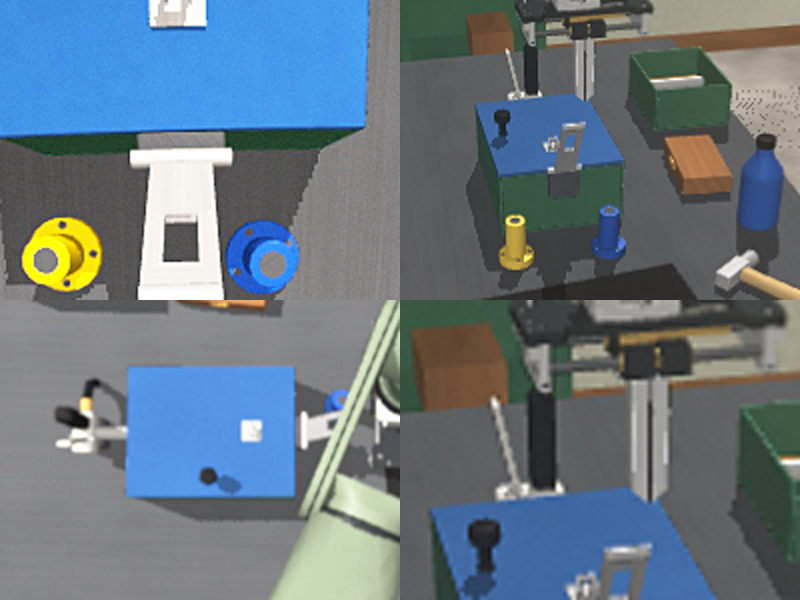

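Run:
```python
from h import *
import json
s=json.load(open('s9.json'))
for p in [(164,142.5),(247,142.5),(247,208),(164,208)]: print("lid",plane("top",p,.118).round(4))
h=plane("wrist",(246.5,79),.115,s);print("hinge",h.round(4),"staple",plane("top",(226,175.5),.12).round(4),plane("wrist",(245,8),.12,s).round(4))
print("knob",plane("top",(204,188),.153).round(4))
for z in(.112,.118):
  h=plane("wrist",(246.5,79),z,s)
  for th in(1.6,1.8,2.0,2.2,2.35): print(z,th,proj("wrist",[h+np.array([0,.13*np.cos(th),.13*np.sin(th)]),h+np.array([.017,.13*np.cos(th),.13*np.sin(th)])],s).round(1).tolist())
# gun
a=cv2.imread('pics/side9.png');b=cv2.imread('pics/top9.png')
g1=(220+541/4,100+(390-300)/4);print(g1)
print("grip top two-view",two(ray("side",g1),ray("top",(100+72/2,110+(415-300)/2))))
```

```text
lid [0.6114 0.2855 0.118 ]
lid [0.6173 0.0175 0.118 ]
lid [0.4052 0.0132 0.118 ]
lid [0.3999 0.2775 0.118 ]
hinge [ 5.106e-01 -2.000e-04  1.150e-01] staple [0.508  0.0826 0.12  ] [0.5093 0.0737 0.12  ]
knob [0.4632 0.1479 0.153 ]
0.112 1.6 [[243.4, 69.3], [266.3, 69.3]]
0.112 1.8 [[243.7, 104.9], [265.7, 104.9]]
0.112 2.0 [[244.2, 135.9], [265.0, 135.9]]
0.112 2.2 [[244.7, 160.1], [264.0, 160.1]]
0.112 2.35 [[245.1, 173.5], [263.3, 173.5]]
0.118 1.6 [[243.3, 69.1], [266.8, 69.1]]
0.118 1.8 [[243.6, 105.6], [266.2, 105.6]]
0.118 2.0 [[244.1, 137.2], [265.4, 137.2]]
0.118 2.2 [[244.7, 161.9], [264.4, 161.9]]
0.118 2.35 [[245.1, 175.5], [263.7, 175.5]]
(355.25, 122.5)
grip top two-view (array([0.68791445, 0.27366282, 0.21691564]), np.float64(0.3743527627532477))
```

The lid is flat on the rim and the hasp stands outward at roughly 2.2–2.35 rad. Its hinge is at about (0.510, 0.002) and the staple at (0.509, 0.078). I come down outside the strap and swing it over.

```bash
python3 -m creep '{"offset":[[-18,-6,0],[0,0,35],[0,0,35],[0,0,35],[0,0,22],[0,0,0],[0,0,0]],"turn":[[0,0,0],[0,0,0],[0,0,0],[0,0,0],[0,0,0],[0,0,0],[0,0,0]]}'
python3 -m creep '{"offset":[[15,0,0],[15,0,0],[15,0,0],[15,0,-10],[15,0,-12],[15,0,-12],[15,0,-12],[15,0,-8],[0,0,0]],"turn":[[0,0,0],[0,0,0],[0,0,0],[0,0,0],[0,0,0],[0,0,0],[0,0,0],[0,0,0],[0,0,0]]}'
python3 -c "
from h import *
cv2.imwrite('pics/s10.png',cv2.resize(camera('side')[80:230,190:390],(400,300)));print(read_state()['eef_pos'])"
```

```text
time: 27.88
eef_pos: [0.5102, -0.1307, 0.371]
tool_rot: [0.707, 0.707, -0.0, -0.001]
force: [0.3, 0.5, 0.5]
finger_gap: 0.0006
grip_force: 0.0
time: 28.63
eef_pos: [0.5118, -0.0097, 0.4313]
tool_rot: [0.706, 0.708, 0.003, 0.004]
force: [0.5, 0.2, 0.1]
finger_gap: 0.0004
grip_force: 0.0
[ 0.51155982 -0.01066622  0.42971752]
```

View pics/s10.png

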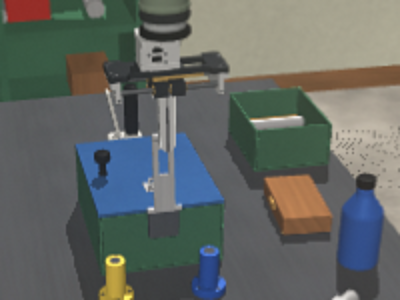

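The strap is now about upright, just ahead of the fingers. I carry it over along its arc.

```bash
python3 -m creep '{"offset":[[14,0,2],[14,0,2],[14,0,2],[15,0,8],[15,0,8],[12,0,12],[12,0,12],[8,0,15],[8,0,15]],"turn":[[0,0,0],[0,0,0],[0,0,0],[0,0,0],[0,0,0],[0,0,0],[0,0,0],[0,0,0],[0,0,0]]}'
python3 -m creep '{"offset":[[4,0,12],[4,0,12],[0,0,6],[0,0,0],[0,0,2],[0,0,2],[0,0,0]],"turn":[[0,0,0],[0,0,0],[0,0,0],[0,0,0],[0,0,0],[0,0,0],[0,0,0]]}'
```

```text
time: 29.43
eef_pos: [0.511, 0.1008, 0.3486]
tool_rot: [0.708, 0.707, 0.0, 0.0]
force: [1.1, -0.6, 0.8]
finger_gap: 0.0004
grip_force: 0.0
time: 30.02
eef_pos: [0.5114, 0.1081, 0.3258]
tool_rot: [0.707, 0.707, -0.001, 0.0]
force: [-24.3, -3.6, 54.9]
finger_gap: 0.0007
grip_force: 27.8
```

```bash
python3 -m creep '{"offset":[[0,0,-20],[0,0,-30],[0,0,-35],[0,0,-35],[-30,0,-20],[-35,0,0],[-35,0,0],[-35,0,0],[0,0,0],[0,0,0]],"turn":[[0,0,0],[0,0,0],[0,0,0],[0,0,0],[0,0,0],[0,0,0],[0,0,0],[0,0,0],[0,0,0],[0,0,0]]}'
python3 - <<'E'
from h import *
s=read_state();a=camera('wrist');b=camera('side');t=camera('top');cv2.imwrite('pics/top11.png',t)
L=lambda i,x,y,w,h,W,H:cv2.resize(i[y:y+h,x:x+w],(W,H),interpolation=2)
u,v=proj("wrist",[(.51,.06,.12)],s)[0].astype(int);print(u,v,s['eef_pos'])
y0=max(0,v-75)
o=np.hstack([L(a,u-80,y0,160,120,400,300),L(b,220,120,100,75,400,300)])
cv2.imwrite('pics/m11.png',o)
E
```

```text
time: 30.85
eef_pos: [0.5109, -0.0285, 0.4552]
tool_rot: [0.709, 0.705, -0.0, -0.0]
force: [0.1, -0.5, -0.7]
finger_gap: 0.0005
grip_force: 0.0
250 99 [ 0.51089877 -0.02851884  0.45521902]
```

View pics/m11.png

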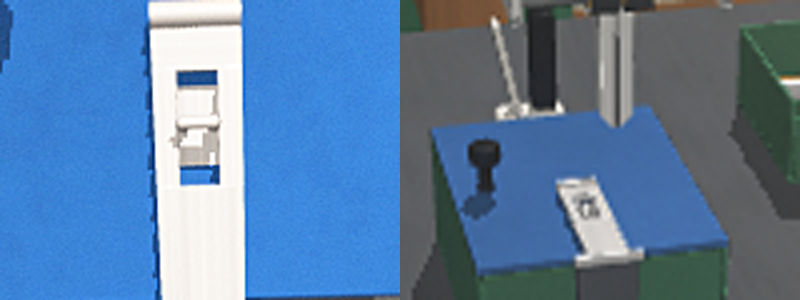

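The hasp lies flat, with the staple showing through its slot (wrist crop (198,120)). Now I locate the gun from the two views. The grip top is at side (255,122) and top about (134,167).

Run:
```python
from h import *
t=cv2.imread('pics/top11.png')
for uv in [(134,167),(132,168),(136,166)]:
  P,e=two(ray("side",(255,123)),ray("top",uv));print(uv,P.round(4),e.round(4),plane("top",uv,.19).round(4))
print("lever top",two(ray("side",(244,125)),ray("top",(130,171))))
print(go([.50,.34,.34]))
cv2.imwrite('pics/g11.png',np.hstack([cv2.resize(t[135:205,105:185],(480,420),interpolation=2)]))
```

```text
(134, 167) [0.5191 0.3568 0.1887] 0.0001 [0.519  0.3564 0.19  ]
(132, 168) [0.5183 0.3634 0.1858] 0.0037 [0.5158 0.3623 0.19  ]
(136, 166) [0.5199 0.3501 0.1916] 0.0039 [0.5221 0.3505 0.19  ]
lever top (array([0.4933205 , 0.37220452, 0.17914039]), np.float64(0.029326234331584475))
(array([366., -11., -65.]), np.float64(-0.0))
```

View pics/g11.png

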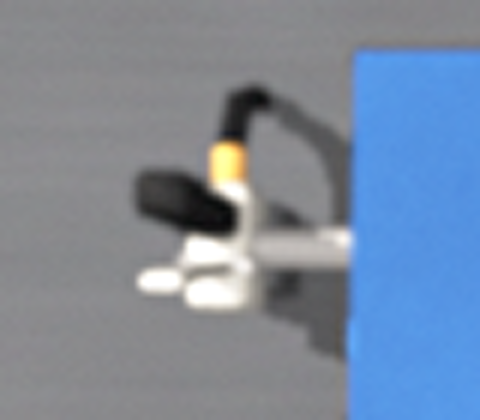

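```bash
python3 - <<'E'
from h import *
print(plane("top",(131,167.5),.19),plane("top",(130,182),.185))
print(two(ray("side",(255,123)),ray("top",(131,167.5))))
print(go([.49,.30,.33]))
E
python3 -m creep '{"offset":[[30,0,-35],[35,-5,-20],[39,0,-10],[39,0,0],[39,0,0],[39,0,0],[39,0,0],[33,0,0],[0,0,0],[0,0,0]],"turn":[[0,0,0],[0,0,0],[0,0,0],[0,0,0],[0,0,0],[0,0,0],[0,0,0],[0,0,0],[0,0,0],[0,0,0]]}' 1
python3 - <<'E'
from h import *
import json
s=read_state();print(s['eef_pos']);a=camera('wrist');cv2.imwrite('pics/w12.png',a)
json.dump({k:np.array(v).tolist() for k,v in s.items()},open('s12.json','w'))
print(proj("wrist",[(.515,.363,.19),(.465,.363,.185)],s))
E
```

```text
[0.5172637  0.36536057 0.19      ] [0.47377934 0.36801099 0.185     ]
(array([0.51940674, 0.36704911, 0.18438429]), np.float64(0.0026307397920298436))
(array([326., -21., -55.]), np.float64(-0.0))
time: 31.83
eef_pos: [0.5052, 0.2664, 0.5167]
tool_rot: [0.706, 0.709, -0.001, -0.0]
force: [-0.0, -0.6, 0.3]
finger_gap: 0.0637
grip_force: 0.0
[0.50520011 0.26637637 0.51665005]
[[262.69576242  90.50379474]
 [212.12139173  90.6732084 ]]
```

View pics/w12.png

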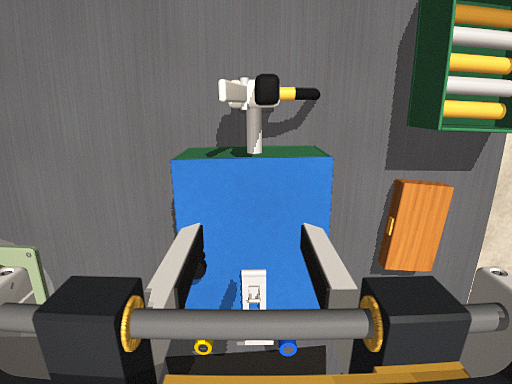

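The wrist view shows the black grip top at (266,90), the trigger top near (224,90), and a hose ferrule at (288,94) on the +x side. I triangulate all three.

Run:
```python
from h import *
import json
s=json.load(open('s12.json'))
print("ferrule",two(ray("wrist",(288,94),s),ray("top",(143,161.7))))
print("hose",two(ray("wrist",(315,95),s),ray("top",(105+262/6,135+95/6))))
print("grip",two(ray("wrist",(266,90),s),ray("top",(130.8,167.5))),plane("wrist",(266,90),.19,s),plane("wrist",(280,90),.19,s))
print("lever",two(ray("wrist",(224,90),s),ray("top",(130.3,182))),plane("wrist",(219,90),.185,s),plane("wrist",(230,90),.185,s))
```

```text
ferrule (array([0.55412544, 0.36404787, 0.07166306]), np.float64(0.0016755722111562613))
hose (array([0.60506275, 0.36580393, 0.00090745]), np.float64(0.0013963773324823516))
grip (array([0.51708654, 0.36347906, 0.19680694]), np.float64(0.0017746022833987805)) [0.51821436 0.3634934  0.19      ] [0.53186715 0.363598   0.19      ]
lever (array([0.47526095, 0.3647951 , 0.18791979]), np.float64(0.0044667323474427935)) [0.47185369 0.36362748 0.185     ] [0.48277096 0.36361776 0.185     ]
```

```bash
python3 -m creep '{"offset":[[30,2,0],[35,0,0],[33,0,0],[0,0,35],[0,0,30],[0,0,0],[0,0,0]],"turn":[[0,0,0],[0,0,0],[0,0,0],[0,0,0],[0,0,-1.3],[0,0,0],[0,0,0]]}' 1
python3 -c "
from h import *
s=read_state();print(go([.508,.364,.163],s),s['finger_gap'])
a=camera('wrist');cv2.imwrite('pics/w13.png',a)
# black grip top blob
print(proj('wrist',[(.518,.364,.19),(.473,.364,.185)],s).round(0))
m=(a.max(2)<45).astype(np.uint8);m[:120]*=1
n,l,st,ce=cv2.connectedComponentsWithStats(m)
print([(st[i].tolist(),ce[i].round().tolist()) for i in range(1,n) if st[i][4]>150])"
```

```text
time: 32.47
eef_pos: [0.5082, 0.3603, 0.4502]
tool_rot: [0.7, 0.714, -0.003, -0.001]
force: [0.7, -0.7, 1.4]
finger_gap: 0.0939
grip_force: 0.0
(array([  4.,   1., 107.]), np.float64(1.1)) 0.0939238634431132
[[265. 202.]
 [212. 199.]]
[([299, 157, 26, 19, 352], [312.0, 167.0]), ([253, 164, 28, 52, 1300], [266.0, 191.0]), ([139, 225, 41, 84, 1261], [160.0, 269.0]), ([324, 225, 41, 84, 1301], [344.0, 270.0]), ([0, 275, 115, 109, 6252], [54.0, 332.0]), ([392, 275, 120, 97, 4321], [446.0, 312.0]), ([469, 334, 43, 26, 761], [493.0, 347.0]), ([175, 340, 23, 36, 589], [187.0, 359.0]), ([407, 362, 105, 22, 618], [481.0, 379.0])]
```

```bash
python3 -m creep '{"offset":[[4,1,25],[0,0,25],[0,0,25],[0,0,20],[0,0,12],[0,0,0],[0,0,0]],"turn":[[0,0,0],[0,0,0],[0,0,0],[0,0,0],[0,0,0],[0,0,0],[0,0,0]]}'
python3 -m creep '{"offset":[[0,0,0],[0,0,0],[0,0,0],[0,0,0],[0,0,0],[0,0,0],[0,0,0],[0,0,0]],"turn":[[0,0,0],[0,0,0],[0,0,0],[0,0,0],[0,0,0],[0,0,0],[0,0,0],[0,0,0]]}' -1
```

```text
time: 33.1
eef_pos: [0.5101, 0.3653, 0.347]
tool_rot: [0.7, 0.714, 0.001, 0.0]
force: [0.9, -0.2, -0.5]
finger_gap: 0.0937
grip_force: 0.0
time: 33.77
eef_pos: [0.5093, 0.3656, 0.3455]
tool_rot: [0.699, 0.715, 0.0, 0.0]
force: [2.2, 1.4, -0.6]
finger_gap: 0.0443
grip_force: 23.3
```

Squeezed to 44 mm, so the trigger is home. I hold it for about a second, then release and retreat.

```bash
python3 -m creep '{"offset":[[0,0,0],[0,0,0],[0,0,0],[0,0,0],[0,0,0],[0,0,0],[0,0,0],[0,0,0],[0,0,0],[0,0,0]],"turn":[[0,0,0],[0,0,0],[0,0,0],[0,0,0],[0,0,0],[0,0,0],[0,0,0],[0,0,0],[0,0,0],[0,0,0]]}'
python3 -m creep '{"offset":[[0,0,0],[0,0,0],[0,0,0],[0,0,0],[0,0,0],[0,0,0],[0,0,0],[0,0,0]],"turn":[[0,0,0],[0,0,0],[0,0,0],[0,0,0],[0,0,0],[0,0,0],[0,0,0],[0,0,0]]}' 1
python3 -m creep '{"offset":[[0,0,-20],[0,0,-35],[0,0,-35],[0,0,-35],[0,0,-35],[0,0,0],[0,0,0],[0,0,0]],"turn":[[0,0,0],[0,0,0],[0,0,0],[0,0,0],[0,0,0],[0,0,0],[0,0,0],[0,0,0]]}'
python3 - <<'E'
from h import *
t=camera('top');b=camera('side');cv2.imwrite('pics/fin.png',np.hstack([t[110:250,100:400],b[100:240,180:480]]))
E
```

```text
time: 34.6
eef_pos: [0.5095, 0.3656, 0.3455]
tool_rot: [0.7, 0.715, 0.0, 0.0]
force: [-1.9, 2.0, 3.0]
finger_gap: 0.0442
grip_force: 30.0
time: 35.27
eef_pos: [0.5101, 0.3651, 0.3456]
tool_rot: [0.7, 0.714, 0.001, 0.001]
force: [0.5, 0.6, -0.3]
finger_gap: 0.0924
grip_force: 0.0
time: 35.93
eef_pos: [0.5095, 0.3652, 0.5052]
tool_rot: [0.7, 0.714, 0.0, 0.0]
force: [0.3, -0.5, 0.0]
finger_gap: 0.0944
grip_force: 0.0
```

View pics/fin.png

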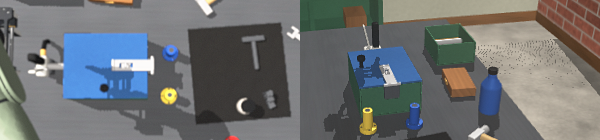

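The final view shows the lid shut, the hasp flat over the staple, and only the jar, key and jaw on the mat. I hand it in.

```bash
python3 -c "
from cell import *
print(job_done())"
```

```text
the job is handed in; nothing more can be done
None
```

I put both steel hubs and the bearing block in the tub, shut the lid, laid the hasp flat over the staple, then squeezed the trigger home for about a second and released it; the job is handed in, with no verdict returned.

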